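# Stack and cover test cassettes, then start the timer

### The job

Stack the other large test cassette from the table squarely on the one lying in the white tray, which stays where it is, and lay the ribbed cover squarely on top, rib up, so that the edges of all three are flush; set both down gently, without dropping them. Then, to start the waiting time, wind the timer's key clockwise (it takes several part turns) until it reaches its stop. Leave the open carton, the bottle and the small single test alone.

Things in the scene. Friction and masses are not known exactly. Their poses are not given: they have to be found in the camera images.
- tray: Shallow white plastic tray, fixed, 220 mm (its x) x 160 mm (its y), rim 14 mm high, floor 4 mm thick. Origin: centre of its underside, on the table.
- cassette_tray: Large white test cassette lying on the tray floor, a flat slab 120 mm (its x) x 50 mm (its y) x 16 mm thick, with three grey windows and three round wells on its top face. Loose, about 0.12 kg. Origin: centre of its underside; z up.
- cassette_table: Large white test cassette of the same size and looks (120 x 50 x 16 mm, long side along its x), lying loose on the table. Origin: centre of its underside; z up.
- cover: Plain white cover plate 120 mm (its x) x 50 mm (its y) x 8 mm, with one rib on top to hold it by: 60 mm long (along its x), 12 mm thick, from 8 to 30 mm above the underside, central. Loose on the table, about 0.09 kg. Origin: centre of its underside; z up.
- timer: Clockwork timer, a grey box 100 mm (its x) x 90 mm (its y) x 45 mm high fixed to the table, with a white dial and a winged steel key upright in the middle of its top. Origin: centre of its underside.
- key_grip (a point): Point to grip on the key's wing, on its upright axis, 74 mm above the table. The wing is an upright flat plate 64 mm long (along this point's x), 10 mm thick (its y), from 57 to 85 mm above the table; it turns with the key.
- key (a joint): Winding of the key, rad: grows as the key is turned clockwise seen from above, from 0 (run down) to the stop at 2.8 (fully wound). Lightly sprung; a ratchet-like friction holds it where it is left.
- carton: Bystander: open white carton 100 x 160 x 70 mm high. Origin: centre of its underside.
- bottle: Bystander: clear bottle with a green cap, 66 mm across, 190 mm high. Origin: centre of its underside.
- small_test: Bystander: small single test, 70 x 22 x 6 mm, white with one window. Origin: centre of its underside.
Mind the look-alikes: they are no part of the job. What is shaped like the cassette_tray but black is not meant.

How it is judged:
On the way, in this order (a step that is already met when the one before it is completed fails the run):
1. the second cassette rests squarely on the one in the tray, released (x of cassette_table in the frame of cassette_tray between -0.007 and 0.007 m and y of cassette_table in the frame of cassette_tray between -0.007 and 0.007 m and z of cassette_table in the frame of cassette_tray between 0.012 and 0.02 m and angle between the x axis of cassette_table and the x axis of cassette_tray, either way round below 0.1 rad and angle between cassette_table's own z axis and vertical below 0.08 rad and contact force between the fingers and cassette_table below 0.1 N and linear speed of cassette_table below 0.02 m/s), for 0.2 s.
2. the cover rests squarely on the second cassette, released (all of step 1 and x of cover in the frame of cassette_table between -0.007 and 0.007 m and y of cover in the frame of cassette_table between -0.007 and 0.007 m and z of cover in the frame of cassette_table between 0.012 and 0.02 m and angle between the x axis of cover and the x axis of cassette_table, either way round below 0.1 rad and angle between cover's own z axis and vertical below 0.08 rad and contact force between the fingers and cover below 0.1 N and linear speed of cover below 0.02 m/s), for 0.2 s.
3. the key is wound to its stop (value of joint key above 2.6 rad), for 0.2 s.
At the end, for the whole second after the job is handed in: First cassette on the tray floor, under 30 mm from its start; second cassette on it and cover, rib up, on that, each within 7 mm both ways and 0.1 rad of the one below, level, released, at rest; key wound past 2.6 rad (stop 2.8) (all of step 2 and distance of cassette_tray from where it was at the start of the episode below 0.03 m and z of cassette_tray in the frame of tray below 0.008 m and angle between cassette_tray's own z axis and vertical below 0.08 rad and value of joint key above 2.6 rad); the robot touches nothing.
It fails at once if the cassette table is dropped (moves faster than 0.6 m/s with no finger on it) (linear speed of cassette_table above 0.6 m/s and contact force between the fingers and cassette_table below 0.05 N).
It fails at once if the cover is dropped (moves faster than 0.6 m/s with no finger on it) (linear speed of cover above 0.6 m/s and contact force between the fingers and cover below 0.05 N).
It fails at once if the carton is moved by more than 30 mm (distance of carton from where it was at the start of the episode above 0.03 m).
It fails at once if the bottle is moved by more than 30 mm (distance of bottle from where it was at the start of the episode above 0.03 m).
It fails at once if the small test is moved by more than 30 mm (distance of small_test from where it was at the start of the episode above 0.03 m).
It also fails if it takes over 72 s, if anything falls off the work surface, if the arm or the gripper's body presses on something with over 40 N, if the wrist force passes 120 N, or if a joint passes its speed limit or range.

### The arm

A 7-joint arm with a two-finger parallel gripper is mounted at the origin on the work surface. World frame = base frame: x ahead of the robot, y to its left, z up, the work surface at z = 0. Lengths are in m, angles in rad, forces in N, time in s.
With the tool pointing down it reaches from about 0.425 to 0.925 m from the base axis. Payload 6.8 kg.
Tool frame: the origin (TCP) lies midway between the tips of the shut fingers; the grasp point (between the pads) lies 19 mm behind it; z points along the fingers, y is the line along which they close (so a half turn about z gives the same grasp; the last joint's range is limited). The gripper opens to 88 mm and grips with 3 to 60 N. Pads are 20 mm wide; open, the fingers measure 115 mm over their backs; the gripper's body (75 mm by 178 mm) begins 61 mm behind the grasp point.
Start: joints at [1.209, 0.477, 0.022, 1.555, -0.011, 1.109, -0.083], TCP at [0.169, -0.653, 0.223] pointing down, gripper open.
Joint ranges: [-2.96, 2.96], [-0.34, 2.1], [-1.41, 1.46], [0.24, 2.44], [-1.37, 4.51], [0.17, 1.92], [-2.96, 2.96]. Speed limits (rad/s): [2.39, 2.39, 3.14, 3.14, 3.14, 3.14, 3.14].

### API

Orientations are given as a unit quaternion [x, y, z, w].
In Python, from plant import arm, vision, ticket, cut_out, tip_of gives the robot as it stands.
- The arm moves only by the tool play_rows, never from a script. Its argument "commands" is a list of rows, each an object of numbers: "gripper": the closure, from 0 (fully open) to 1 (shut); "tx", "ty", "tz": the shift along the world's x, y, z in m; "wx", "wy", "wz": the turn, a rotation vector about the world's x, y, z in rad. In form: [{"gripper": .., "tx": .., "ty": .., "tz": .., "wx": .., "wy": .., "wz": ..}, ...]. A call has 1 to 12 rows; each row is the pose to reach, as a shift and turn from the pose commanded when the call began; what a row does not reach only later rows make up. A row lasts 1/8 s, in which the tool goes at most 62.5 mm and 10.7 degrees, less where a joint would pass 70% of its speed; a pose out of reach is approached as far as the arm can. A call with a gripper value outside its range is refused whole. The fingers move at their own pace and stop on an object; "squeeze" is the grip in N (left out, the last holds). Time passes only in rows, so rows that repeat a pose let the fingers close. It gives the time, the measured TCP pose, the force, the opening and the grip force at its end, in the units of the state.
- arm.read_state(): the state, without advancing time (a new reading comes with each control period).
- vision.get_image(name): name is "side" or "top" or "wrist"; returns the picture (400x640x3 uint8, red, green, blue); there is no depth.
- vision.camera_params(name): a dict with "fx", "fy", "cx", "cy" (pixels), "origin" and "attitude" of the camera in the world; the wrist camera has in their place "hand_eye" (4x4, takes a point from camera to tool coordinates, whose origin is the TCP and whose axes are the flange's). Camera axes: x right, y down, z forward; pixel columns grow to the right and rows downward; lengths in m; the calibration is good to about 2 mm. A picture is of the moment at which its call begins: read the wrist's pose just before it. camera_params takes no time and is no camera call.
- ticket.close_job(): hands the job in; it is judged then, once.
Trained networks look in the newest picture that a camera, given by its name, has taken for a name from the list of things; names that differ only in an ending like _2 or _b are one class to them, and where a whole thing is asked for, a point or a joint stands for the part that bears it (a point fixed in the world has none). Each returns a list of dicts, best first, with "score" (0 to 1); they miss things now and then, are a little off and sometimes report something else, mostly with a low value. They report only what shows in the picture. A call takes as long as a camera call. They do not tell look-alikes from the thing itself.
- cut_out(camera, label): "mask" (400x640 bool, what is visible of it) and "bbox" ([left, top, right, bottom] as shares, 0 to 1, of the picture: columns of its width, rows of its height, round what is visible of it).
- tip_of(camera, label): "position" ([column, row] as shares, 0 to 1, of the picture: columns of its width, rows of its height: a listed point, or the origin of a listed thing).
The state is a dict: "time": time; "joint_pos": joint angles; "qvel": joint speeds; "joint_torque": joint torques, N m; "position": TCP position; "tcp_rot": TCP orientation; "contact_force": force on the tool from outside, world axes, zero at the start; "moment": the same for the moment, N m; "width": finger opening in m; "gripper_force": force on a finger pad.
Only numpy, scipy, OpenCV 4.12 (cv2) and the standard library are available. Lean on these libraries where they do the work, as an engineer would, in place of code of your own. Each camera call takes 0.05 s, during which the arm holds its last target. There are 200 camera calls.

## Working session

There is one attempt and no reset: what is moved stays moved. The work goes in short steps, Python scripts to look and compute and a tool call to move; the robot and the scene stay as the last step left them, time stands still between calls to the robot, and variables do not carry over. Pictures are saved under pics/ and viewed, at most 10 in all, crops included, and the job is handed in when it is done.

Besides the shell and the picture viewer there is one more tool, called after "Request:" as name(argument=value, ...) on one line, values as JSON. play_rows: Moves the arm, as the interface text tells. Its arguments: {"type":"object","properties":{"commands":{"type":"array","items":{"type":"object","properties":{"gripper":{"type":"number"},"tx":{"type":"number"},"ty":{"type":"number"},"tz":{"type":"number"},"wx":{"type":"number"},"wy":{"type":"number"},"wz":{"type":"number"}}}},"squeeze":{"type":"number"}},"required":["commands"]}

```bash
mkdir -p pics; ls
cat > h.py <<'E'
import numpy as np, cv2
from scipy.spatial.transform import Rotation as R
from plant import arm, vision, ticket, cut_out, tip_of
E
python3 - <<'E'
from h import *
for n in ("side","top"):
    im=vision.get_image(n); cv2.imwrite(f"pics/{n}0.png",im[:,:,::-1])
    p=vision.camera_params(n); print(n,p)
    for l in ["tray","cassette_tray","cassette_table","cover","timer","key_grip","carton","bottle","small_test"]:
        print(l,[(round(d["score"],2),np.round(np.array(d["position"])*[640,400],1)) for d in tip_of(n,l)])
print(vision.camera_params("wrist")); print(arm.read_state())
E
```

```text
pics
side {'fx': 399.6147678147866, 'fy': 399.6147678147866, 'cx': 315.7228225833946, 'cy': 197.49026031018462, 'origin': array([0.41440392, 1.06482223, 0.84916776]), 'attitude': array([-0.05249689,  0.88356885, -0.46493037,  0.0197461 ])}
tray [(0.98, array([344.5, 171.4]))]
cassette_tray [(0.77, array([362.1, 201.4])), (0.76, array([291.6, 167.2])), (0.74, array([333.5, 173.6])), (0.68, array([369.8, 153.7])), (0.68, array([397.5, 175.9]))]
cassette_table [(0.56, array([299.6, 245.8]))]
cover [(0.74, array([333.8, 308.5]))]
timer [(0.95, array([310.2, 204.8]))]
key_grip [(0.53, array([311.2, 184.3]))]
carton [(0.58, array([255.7, 188.4])), (0.57, array([226.9, 230.1]))]
bottle [(0.76, array([253.6, 189.3]))]
small_test [(0.58, array([225.6, 301.1]))]
top {'fx': 367.47969704352965, 'fy': 367.47969704352965, 'cx': 326.95317252940225, 'cy': 203.9065652682484, 'origin': array([ 0.34107315, -0.08270272,  1.22170285]), 'attitude': array([-0.69882039,  0.71180907, -0.04379409,  0.05531716])}
tray [(0.82, array([417.4, 221.7]))]
cassette_tray [(0.97, array([476.6, 255.2])), (0.84, array([4
[... 930 characters left out ...]
  0.47701399,  0.02240861,  1.55539552, -0.01148391,
        1.10927654, -0.08311209]), 'qvel': array([ 5.86037814e-04,  6.26701618e-04,  4.89218512e-06, -9.84712365e-04,
       -3.87272521e-04,  9.76381718e-04,  3.42429192e-04]), 'joint_torque': array([ 6.26412912e-04, -5.82727540e+01,  1.53318789e+00, -2.72939694e+01,
       -5.44788258e-02,  9.91628651e-03,  7.40228188e-05]), 'position': array([ 0.16948505, -0.65340329,  0.22265658]), 'tcp_rot': array([9.91961210e-01, 1.26542318e-01, 1.14216722e-06, 1.78162151e-05]), 'contact_force': array([-0.32926106,  0.56867048,  0.04917588]), 'moment': array([ 0.02438538,  0.01404382, -0.02709237]), 'gripper_force': 0.0, 'width': 0.08802563546253557}
```

View pictures.

View pics/top0.png

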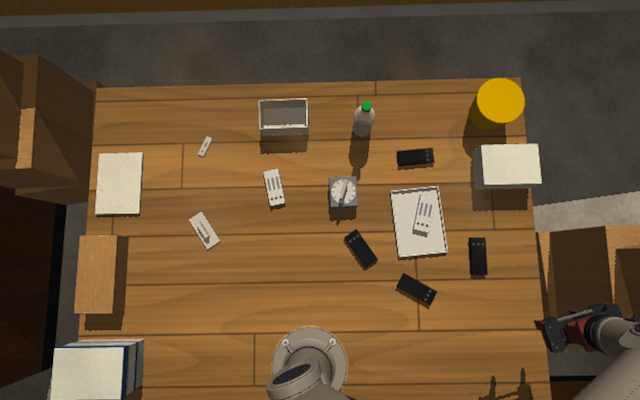

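View pics/side0.png

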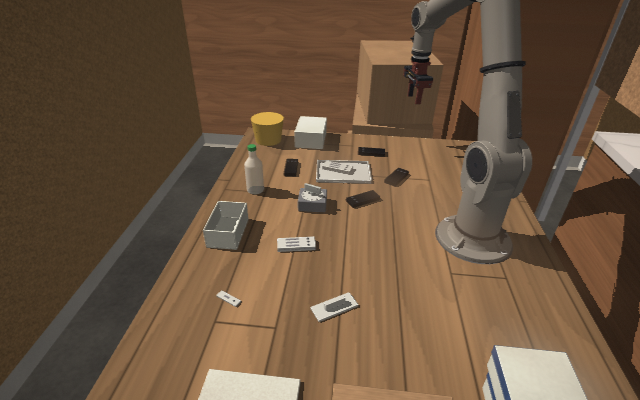

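Top view: the tray is at (418,222) with its white cassette at (424,213). The table cassette is at (273,187), the cover at (204,230) and the timer at (343,192). The black slabs are decoys.

```bash
cat >> h.py <<'E'
def cam(n):
    p=vision.camera_params(n); K=[p["fx"],p["fy"],p["cx"],p["cy"]]
    if n!="wrist": return K,R.from_quat(p["attitude"]).as_matrix(),np.array(p["origin"])
    s=arm.read_state(); T=np.eye(4); T[:3,:3]=R.from_quat(s["tcp_rot"]).as_matrix(); T[:3,3]=s["position"]
    T=T@p["hand_eye"]; return K,T[:3,:3],T[:3,3]
def plane(c,px,z):
    K,A,o=c; px=np.atleast_2d(px).astype(float)
    d=np.c_[(px[:,0]-K[2])/K[0],(px[:,1]-K[3])/K[1],np.ones(len(px))]@A.T
    return (o+d*((z-o[2])/d[:,2])[:,None])[:,:2]
def proj(c,P):
    K,A,o=c; q=(np.atleast_2d(P)-o)@A; return np.c_[K[0]*q[:,0]/q[:,2]+K[2],K[1]*q[:,1]/q[:,2]+K[3]]
def rect(c,mask,z):
    "centre, long-axis angle, sizes of the mask's outline laid on plane z"
    k=max(cv2.findContours(mask.astype(np.uint8),cv2.RETR_EXTERNAL,cv2.CHAIN_APPROX_NONE)[0],key=cv2.contourArea)[:,0]
    (x,y),(w,h),a=cv2.minAreaRect((plane(c,k,z)*1000).astype(np.float32))
    if w<h: a+=90; w,h=h,w
    a=(a+90)%180-90
    return np.round([x/1000,y/1000,np.radians(a),w,h],3)
E
python3 - <<'E'
from h import *
c=cam("top"); vision.get_image("top")
for l,z in [("tray",.014),("cassette_tray",.02),("cassette_table",.016),("cover",.008),("timer",.045),("key_grip",.08),("carton",.07),("small_test",.006),("bottle",.1)]:
    for d in cut_out("top",l): print(l,round(d["score"],2),rect(c,d["mask"],z))
s=arm.read_state(); print(R.from_quat(s["tcp_rot"]).as_matrix().round(3))
E
```

```text
tray 0.88 [ 4.51000e-01 -3.61000e-01  9.50000e-02  2.25483e+02  1.64543e+02]
cassette_tray 0.94 [  0.366  -0.169   0.59  118.704  50.595]
cassette_tray 0.92 [  0.666  -0.362  -1.5   119.321  52.887]
cassette_tray 0.7 [  0.476  -0.38   -0.252 121.036  52.436]
cassette_tray 0.63 [  0.234  -0.343   1.049 120.178  49.878]
cassette_tray 0.59 [ 3.34000e-01 -5.45000e-01 -1.80000e-02  1.17882e+02  5.47000e+01]
cassette_tray 0.56 [ 0.556 -0.119 -0.399 64.991 16.633]
cassette_tray 0.28 [ 0.72   0.35  -0.465 68.874 22.59 ]
cover 0.79 [  0.435   0.346   0.579 121.907  53.487]
timer 0.73 [ 5.47000e-01 -1.17000e-01  2.70000e-02  1.04707e+02  8.74180e+01]
carton 0.93 [ 7.97000e-01  7.50000e-02 -1.55500e+00  1.62202e+02  1.23190e+02]
small_test 0.62 [ 0.725  0.353 -0.432 68.375 23.861]
bottle 0.61 [  0.773  -0.186  -0.269 116.754  61.82 ]
[[ 0.968  0.251  0.   ]
 [ 0.251 -0.968  0.   ]
 [ 0.    -0.    -1.   ]]
```

Request:
play_rows(commands=[{"gripper":0,"tx":0.307,"ty":0.273,"tz":0,"wz":-0.5},{"gripper":0,"tx":0.307,"ty":0.273,"tz":0,"wz":-0.5},{"gripper":0,"tx":0.307,"ty":0.273,"tz":0,"wz":-0.5},{"gripper":0,"tx":0.307,"ty":0.273,"tz":0,"wz":-0.5},{"gripper":0,"tx":0.307,"ty":0.273,"tz":0,"wz":-0.5},{"gripper":0,"tx":0.307,"ty":0.273,"tz":0,"wz":-0.5},{"gripper":0,"tx":0.307,"ty":0.273,"tz":0,"wz":-0.5},{"gripper":0,"tx":0.307,"ty":0.273,"tz":0,"wz":-0.5},{"gripper":0,"tx":0.307,"ty":0.273,"tz":0,"wz":-0.5},{"gripper":0,"tx":0.307,"ty":0.273,"tz":0,"wz":-0.5}])

```text
invalid input at $.commands[0]: expected keys gripper, tx, ty, tz, wx, wy, wz
```

Run:
```python
from h import *
s=arm.read_state(); print(s["time"],s["joint_pos"].round(3),s["position"].round(4),R.from_quat(s["tcp_rot"]).as_matrix()[:,0].round(4), abs(s["qvel"]).max())
c=cam("wrist"); im=vision.get_image("wrist"); cv2.imwrite("pics/w1.png",im[:,:,::-1])
for d in cut_out("wrist","cassette_tray"): print(round(d["score"],2),rect(c,d["mask"],.02), rect(c,d["mask"],.012))
for d in tip_of("wrist","cassette_tray"): print(round(d["score"],2),plane(c,np.array(d["position"])*[640,400],.004))
for d in cut_out("wrist","tray"): print(rect(c,d["mask"],.014))
print(plane(cam("top"),[[270.7,186.2],[273,187]],.016))
```

```text
1.5 [ 1.209  0.477  0.022  1.555 -0.011  1.109 -0.083] [ 0.1695 -0.6534  0.2226] [0.968  0.2511 0.    ] 0.0019045296670499928
0.91 [  0.233  -0.356   1.051 125.609  54.505] [  0.233  -0.35    1.051 128.36   55.699]
0.64 [ 3.0400e-01 -5.5400e-01 -1.1000e-02  6.2484e+01  5.1131e+01] [ 3.0500e-01 -5.5200e-01 -1.1000e-02  6.3852e+01  5.2251e+01]
0.88 [[ 0.23089704 -0.34850584]]
[[0.57503979 0.12270292]
 [0.57216016 0.11497854]]
```

View pics/w1.png

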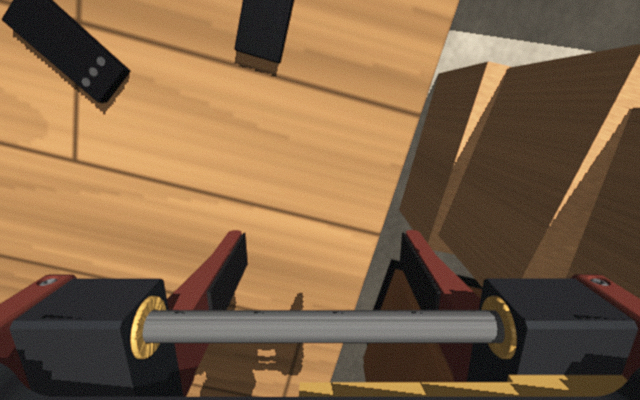

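The wrist view looks ahead of the fingers, and a point below the TCP shows near row 168. I'll resend the move with all the keys.

Request:
play_rows(commands=[{"gripper":0,"tx":0.307,"ty":0.273,"tz":0,"wx":0,"wy":0,"wz":-0.5},{"gripper":0,"tx":0.307,"ty":0.273,"tz":0,"wx":0,"wy":0,"wz":-0.5},{"gripper":0,"tx":0.307,"ty":0.273,"tz":0,"wx":0,"wy":0,"wz":-0.5},{"gripper":0,"tx":0.307,"ty":0.273,"tz":0,"wx":0,"wy":0,"wz":-0.5},{"gripper":0,"tx":0.307,"ty":0.273,"tz":0,"wx":0,"wy":0,"wz":-0.5},{"gripper":0,"tx":0.307,"ty":0.273,"tz":0,"wx":0,"wy":0,"wz":-0.5},{"gripper":0,"tx":0.307,"ty":0.273,"tz":0,"wx":0,"wy":0,"wz":-0.5},{"gripper":0,"tx":0.307,"ty":0.273,"tz":0,"wx":0,"wy":0,"wz":-0.5},{"gripper":0,"tx":0.307,"ty":0.273,"tz":0,"wx":0,"wy":0,"wz":-0.5},{"gripper":0,"tx":0.307,"ty":0.273,"tz":0,"wx":0,"wy":0,"wz":-0.5}])

```text
time: 2.95
position: [0.4751, -0.382, 0.2227]
tcp_rot: [0.992, -0.124, -0.0, 0.0]
contact_force: [0.1, 0.6, -0.2]
width: 0.0876
gripper_force: 0.0
```

Run:
```python
from h import *
s=arm.read_state(); print(s["time"],s["joint_pos"].round(3),s["position"].round(4),R.from_quat(s["tcp_rot"]).as_matrix()[:,0].round(4), abs(s["qvel"]).max())
c=cam("wrist"); im=vision.get_image("wrist"); cv2.imwrite("pics/w2.png",im[:,:,::-1])
for d in cut_out("wrist","cassette_tray"): print(round(d["score"],2),rect(c,d["mask"],.02), rect(c,d["mask"],.012))
for d in tip_of("wrist","cassette_tray"): print(round(d["score"],2),plane(c,np.array(d["position"])*[640,400],.004))
```

```text
2.95 [ 0.578  0.37  -0.004  1.719  0.003  1.053 -1.248] [ 0.4751 -0.382   0.2227] [ 9.691e-01 -2.466e-01 -4.000e-04] 0.004151826671910343
0.98 [  0.645  -0.362   1.322 123.859  39.065] [  0.647  -0.361   1.322 126.572  39.921]
0.9 [ 3.39000e-01 -5.48000e-01 -8.00000e-03  1.24622e+02  5.63230e+01] [ 3.34000e-01 -5.52000e-01 -8.00000e-03  1.27351e+02  5.75560e+01]
0.68 [  0.476  -0.385  -0.258 120.241  49.494] [  0.474  -0.385  -0.258 122.874  50.578]
0.66 [ 0.209 -0.352  1.322 94.668 26.68 ] [ 0.202 -0.35   1.322 96.742 27.265]
0.59 [ 0.399 -0.16  -0.966 59.647 49.871] [ 0.396 -0.155 -0.966 60.953 50.963]
0.39 [ 5.49000e-01 -1.08000e-01 -1.52100e+00  1.33523e+02  1.07813e+02] [ 5.49000e-01 -1.02000e-01 -1.52100e+00  1.36447e+02  1.10174e+02]
0.95 [[ 0.47841685 -0.3877121 ]]
0.8 [[ 0.33575547 -0.55607814]]
```

View pics/w2.png

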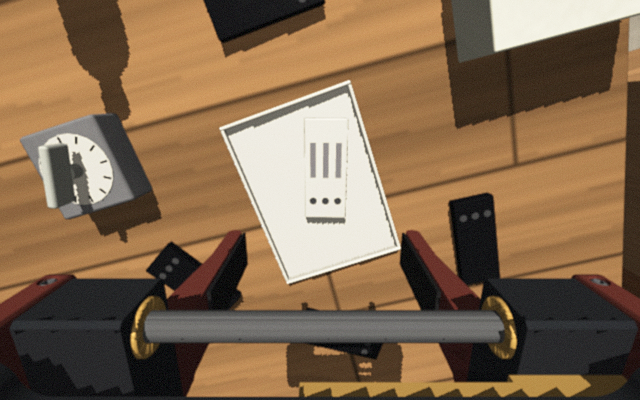

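The tray cassette sits at (0.476, -0.385) with yaw -0.258. Its outline in the wrist image is columns 305–348, rows 118–220. Next I'll look at the table cassette.

Request:
play_rows(commands=[{"gripper":0,"tx":0.09,"ty":0.495,"tz":0,"wx":0,"wy":0,"wz":0.45},{"gripper":0,"tx":0.09,"ty":0.495,"tz":0,"wx":0,"wy":0,"wz":0.45},{"gripper":0,"tx":0.09,"ty":0.495,"tz":0,"wx":0,"wy":0,"wz":0.45},{"gripper":0,"tx":0.09,"ty":0.495,"tz":0,"wx":0,"wy":0,"wz":0.45},{"gripper":0,"tx":0.09,"ty":0.495,"tz":0,"wx":0,"wy":0,"wz":0.45},{"gripper":0,"tx":0.09,"ty":0.495,"tz":0,"wx":0,"wy":0,"wz":0.45},{"gripper":0,"tx":0.09,"ty":0.495,"tz":0,"wx":0,"wy":0,"wz":0.45},{"gripper":0,"tx":0.09,"ty":0.495,"tz":0,"wx":0,"wy":0,"wz":0.45},{"gripper":0,"tx":0.09,"ty":0.495,"tz":0,"wx":0,"wy":0,"wz":0.45},{"gripper":0,"tx":0.09,"ty":0.495,"tz":0,"wx":0,"wy":0,"wz":0.45},{"gripper":0,"tx":0.09,"ty":0.495,"tz":0,"wx":0,"wy":0,"wz":0.45}])

```text
time: 4.47
position: [0.5666, 0.1122, 0.2226]
tcp_rot: [0.995, 0.1, -0.0, 0.001]
contact_force: [-0.3, -0.2, -0.2]
width: 0.0879
gripper_force: 0.0
```

```bash
cat > look.py <<'E'
import sys
from h import *
s=arm.read_state(); x=R.from_quat(s["tcp_rot"]).as_matrix()
print("t",round(s["time"],2),s["joint_pos"].round(3),s["position"].round(4),"yaw",round(np.arctan2(x[1,0],x[0,0]),4),"z",x[:,2].round(4),s["width"],s["gripper_force"],s["contact_force"].round(1),s["moment"].round(2))
c=cam("wrist"); im=vision.get_image("wrist")
if sys.argv[1]!="-": cv2.imwrite("pics/%s.png"%sys.argv[1],im[:,:,::-1])
for a in sys.argv[2:]:
    l,z=a.split(":")
    for d in cut_out("wrist",l): print(l,round(d["score"],2),rect(c,d["mask"],float(z)))
E
python3 look.py w3 cassette_table:.016 cover:.008
```

```text
t 4.47 [-0.049  0.338 -0.319  1.776  0.122  1.047 -1.783] [0.5666 0.1122 0.2226] yaw 0.2005 z [-1.0e-04 -1.1e-03 -1.0e+00] 0.08794581103273222 0.0 [-0.3 -0.2 -0.2] [0.05 0.01 0.  ]
cassette_table 0.73 [5.75000e-01 1.11000e-01 1.83000e-01 1.20662e+02 5.12300e+01]
cover 0.81 [  0.436   0.343   0.58  120.285  54.987]
```

View pics/w3.png

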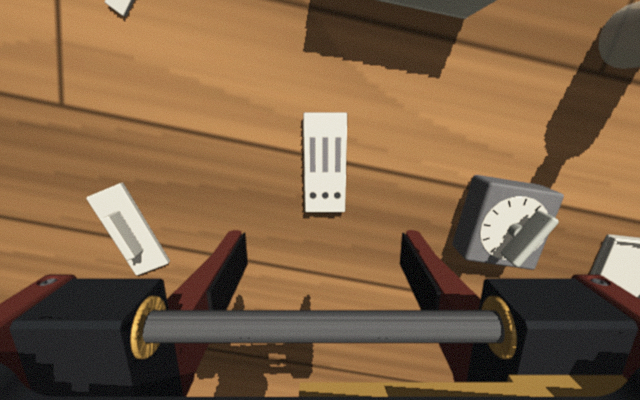

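The table cassette is at (0.575, 0.111), yaw 0.183, clear of its neighbours. I'll descend over it in two stages.

Request:
play_rows(commands=[{"gripper":0,"tx":0.008,"ty":-0.001,"tz":-0.06,"wx":0,"wy":0,"wz":-0.018},{"gripper":0,"tx":0.008,"ty":-0.001,"tz":-0.12,"wx":0,"wy":0,"wz":-0.018},{"gripper":0,"tx":0.008,"ty":-0.001,"tz":-0.17,"wx":0,"wy":0,"wz":-0.018},{"gripper":0,"tx":0.008,"ty":-0.001,"tz":-0.18,"wx":0,"wy":0,"wz":-0.018},{"gripper":0,"tx":0.008,"ty":-0.001,"tz":-0.18,"wx":0,"wy":0,"wz":-0.018},{"gripper":0,"tx":0.008,"ty":-0.001,"tz":-0.18,"wx":0,"wy":0,"wz":-0.018}])

```text
time: 5.38
position: [0.5762, 0.114, 0.045]
tcp_rot: [0.996, 0.093, 0.002, -0.0]
contact_force: [0.6, 0.3, 0.1]
width: 0.0876
gripper_force: 0.0
```

```bash
python3 look.py -
```

```text
t 5.38 [-0.095  0.569 -0.27   1.891  0.224  0.707 -1.881] [0.5762 0.114  0.045 ] yaw 0.1854 z [ 3.7e-03  9.0e-04 -1.0e+00] 0.08755523324349691 0.0 [0.6 0.3 0.1] [ 0.01  0.03 -0.02]
```

Request:
play_rows(commands=[{"gripper":0,"tx":-0.001,"ty":-0.003,"tz":-0.02,"wx":0,"wy":0,"wz":0},{"gripper":0,"tx":-0.001,"ty":-0.003,"tz":-0.035,"wx":0,"wy":0,"wz":0},{"gripper":0,"tx":-0.001,"ty":-0.003,"tz":-0.04,"wx":0,"wy":0,"wz":0},{"gripper":0,"tx":-0.001,"ty":-0.003,"tz":-0.04,"wx":0,"wy":0,"wz":0},{"gripper":0.5,"tx":-0.001,"ty":-0.003,"tz":-0.04,"wx":0,"wy":0,"wz":0},{"gripper":0.5,"tx":-0.001,"ty":-0.003,"tz":-0.04,"wx":0,"wy":0,"wz":0},{"gripper":0.5,"tx":-0.001,"ty":-0.003,"tz":-0.04,"wx":0,"wy":0,"wz":0},{"gripper":0.5,"tx":-0.001,"ty":-0.003,"tz":-0.04,"wx":0,"wy":0,"wz":0},{"gripper":0.5,"tx":-0.001,"ty":-0.003,"tz":-0.04,"wx":0,"wy":0,"wz":0}], squeeze=15)

```text
time: 6.55
position: [0.5735, 0.1107, 0.0028]
tcp_rot: [0.996, 0.093, 0.0, -0.0]
contact_force: [0.3, 0.4, 0.8]
width: 0.0498
gripper_force: 15.0
```

Request:
play_rows(commands=[{"gripper":0.5,"tx":0,"ty":0,"tz":0.03,"wx":0,"wy":0,"wz":0},{"gripper":0.5,"tx":0,"ty":0,"tz":0.08,"wx":0,"wy":0,"wz":0},{"gripper":0.5,"tx":-0.005,"ty":-0.02,"tz":0.13,"wx":0,"wy":0,"wz":-0.02},{"gripper":0.5,"tx":-0.015,"ty":-0.07,"tz":0.16,"wx":0,"wy":0,"wz":-0.06},{"gripper":0.5,"tx":-0.026,"ty":-0.13,"tz":0.16,"wx":0,"wy":0,"wz":-0.12},{"gripper":0.5,"tx":-0.038,"ty":-0.19,"tz":0.16,"wx":0,"wy":0,"wz":-0.17},{"gripper":0.5,"tx":-0.05,"ty":-0.25,"tz":0.16,"wx":0,"wy":0,"wz":-0.22},{"gripper":0.5,"tx":-0.061,"ty":-0.31,"tz":0.16,"wx":0,"wy":0,"wz":-0.28},{"gripper":0.5,"tx":-0.073,"ty":-0.37,"tz":0.16,"wx":0,"wy":0,"wz":-0.33},{"gripper":0.5,"tx":-0.085,"ty":-0.43,"tz":0.16,"wx":0,"wy":0,"wz":-0.39},{"gripper":0.5,"tx":-0.095,"ty":-0.48,"tz":0.16,"wx":0,"wy":0,"wz":-0.43},{"gripper":0.5,"tx":-0.099,"ty":-0.495,"tz":0.16,"wx":0,"wy":0,"wz":-0.443}])

```text
time: 8.05
position: [0.4721, -0.3883, 0.1622]
tcp_rot: [0.991, -0.131, -0.001, 0.001]
contact_force: [-0.9, 0.4, -2.1]
width: 0.0498
gripper_force: 15.0
```

Request:
play_rows(commands=[{"gripper":0.5,"tx":0,"ty":0,"tz":-0.03,"wx":0,"wy":0,"wz":0},{"gripper":0.5,"tx":0,"ty":0,"tz":-0.06,"wx":0,"wy":0,"wz":0},{"gripper":0.5,"tx":0,"ty":0,"tz":-0.085,"wx":0,"wy":0,"wz":0},{"gripper":0.5,"tx":0,"ty":0,"tz":-0.085,"wx":0,"wy":0,"wz":0},{"gripper":0.5,"tx":0,"ty":0,"tz":-0.085,"wx":0,"wy":0,"wz":0},{"gripper":0.5,"tx":0,"ty":0,"tz":-0.085,"wx":0,"wy":0,"wz":0}])

```text
time: 8.8
position: [0.4754, -0.3847, 0.079]
tcp_rot: [0.992, -0.128, 0.001, 0.0]
contact_force: [0.4, -0.8, -1.7]
width: 0.0499
gripper_force: 15.0
```

```bash
python3 look.py w4
```

```text
t 8.8 [ 0.622  0.538 -0.058  1.827  0.043  0.776 -1.286] [ 0.4754 -0.3847  0.079 ] yaw -0.2569 z [ 0.0018 -0.0012 -1.    ] 0.049893021428014314 14.963224679231644 [ 0.4 -0.8 -1.7] [ 0.01  0.01 -0.01]
```

View pics/w4.png

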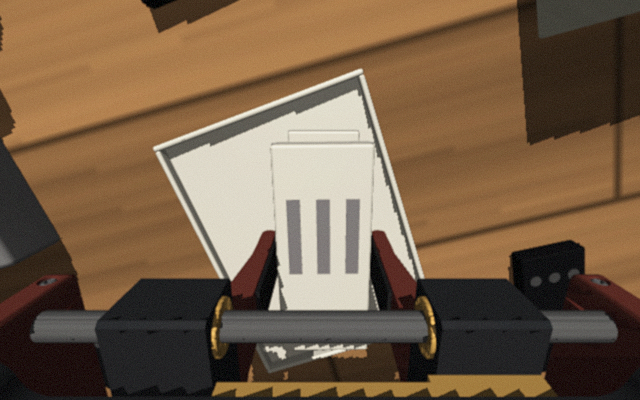

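Run:
```python
from h import *
c=cam("wrist"); s=arm.read_state(); x=R.from_quat(s["tcp_rot"]).as_matrix()
for px,z in [([[271,143],[373,142]],s["position"][2]-.0028+.016),([[289,130],[359,130]],.02)]:
    print(((plane(c,px,z)-s["position"][:2])@x[:2,:2]).round(4))
```

```text
[[ 0.0617 -0.0246]
 [ 0.0622  0.0238]]
[[ 0.0615 -0.0236]
 [ 0.0615  0.0251]]
```

The held cassette is aligned with the lower one to about 1 mm, so I'll lower it gently.

Request:
play_rows(commands=[{"gripper":0.5,"tx":0,"ty":0,"tz":-0.025,"wx":0,"wy":0,"wz":0},{"gripper":0.5,"tx":0,"ty":0,"tz":-0.042,"wx":0,"wy":0,"wz":0},{"gripper":0.5,"tx":0,"ty":0,"tz":-0.048,"wx":0,"wy":0,"wz":0},{"gripper":0.5,"tx":0,"ty":0,"tz":-0.052,"wx":0,"wy":0,"wz":0},{"gripper":0.5,"tx":0,"ty":0,"tz":-0.054,"wx":0,"wy":0,"wz":0},{"gripper":0.5,"tx":0,"ty":0,"tz":-0.054,"wx":0,"wy":0,"wz":0},{"gripper":0.5,"tx":0,"ty":0,"tz":-0.054,"wx":0,"wy":0,"wz":0}])

```text
time: 9.72
position: [0.4747, -0.3845, 0.024]
tcp_rot: [0.992, -0.128, 0.0, 0.0]
contact_force: [-0.1, 0.1, -1.8]
width: 0.0499
gripper_force: 15.0
```

Request:
play_rows(commands=[{"gripper":0.5,"tx":0,"ty":0,"tz":-0.001,"wx":0,"wy":0,"wz":0},{"gripper":0.5,"tx":0,"ty":0,"tz":-0.0015,"wx":0,"wy":0,"wz":0},{"gripper":0.5,"tx":0,"ty":0,"tz":-0.0015,"wx":0,"wy":0,"wz":0}])

```text
time: 10.1
position: [0.4747, -0.3845, 0.0228]
tcp_rot: [0.992, -0.128, 0.0, 0.0]
contact_force: [-2.3, 1.2, 5.9]
width: 0.0499
gripper_force: 15.0
```

Contact is confirmed (Fz up about 7.7 N). I'll release and lift straight up.

Request:
play_rows(commands=[{"gripper":0.3,"tx":0,"ty":0,"tz":0.0,"wx":0,"wy":0,"wz":0},{"gripper":0.1,"tx":0,"ty":0,"tz":0.0,"wx":0,"wy":0,"wz":0},{"gripper":0,"tx":0,"ty":0,"tz":0.0,"wx":0,"wy":0,"wz":0},{"gripper":0,"tx":0,"ty":0,"tz":0.0,"wx":0,"wy":0,"wz":0},{"gripper":0,"tx":0,"ty":0,"tz":0.01,"wx":0,"wy":0,"wz":0},{"gripper":0,"tx":0,"ty":0,"tz":0.05,"wx":0,"wy":0,"wz":0},{"gripper":0,"tx":0,"ty":0,"tz":0.1,"wx":0,"wy":0,"wz":0},{"gripper":0,"tx":0,"ty":0,"tz":0.16,"wx":0,"wy":0,"wz":0},{"gripper":0,"tx":0,"ty":0,"tz":0.2,"wx":0,"wy":0,"wz":0},{"gripper":0,"tx":0,"ty":0,"tz":0.2,"wx":0,"wy":0,"wz":0},{"gripper":0,"tx":0,"ty":0,"tz":0.2,"wx":0,"wy":0,"wz":0}])

```text
time: 11.48
position: [0.474, -0.3841, 0.2218]
tcp_rot: [0.992, -0.128, -0.0, -0.0]
contact_force: [0.1, 0.1, -0.8]
width: 0.0879
gripper_force: 0.0
```

```bash
python3 look.py w5 cassette_table:.036
```

```text
t 11.47 [ 0.624  0.373 -0.059  1.715  0.025  1.055 -1.271] [ 0.474  -0.3841  0.2218] yaw -0.2572 z [-6.e-04  4.e-04 -1.e+00] 0.08785025829206854 0.0 [ 0.1  0.1 -0.8] [ 0.06 -0.02  0.01]
cassette_table 0.7 [  0.475  -0.385  -0.259 122.051  50.84 ]
```

View pics/w5.png

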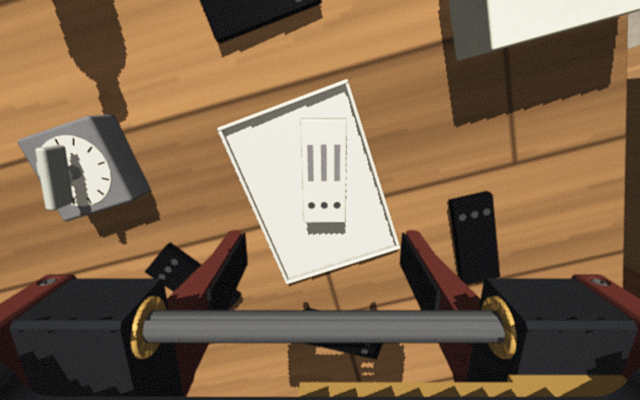

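The stack is aligned at (0.475, -0.385), yaw -0.259, with its outline at columns 302–347, rows 118–222. Now to the cover.

Request:
play_rows(commands=[{"gripper":0,"tx":0.01,"ty":0.06,"tz":0,"wx":0,"wy":0,"wz":0.07},{"gripper":0,"tx":0.02,"ty":0.12,"tz":0,"wx":0,"wy":0,"wz":0.14},{"gripper":0,"tx":0.03,"ty":0.18,"tz":0,"wx":0,"wy":0,"wz":0.21},{"gripper":0,"tx":0.04,"ty":0.24,"tz":0,"wx":0,"wy":0,"wz":0.28},{"gripper":0,"tx":0.04,"ty":0.3,"tz":0,"wx":0,"wy":0,"wz":0.35},{"gripper":0,"tx":0.04,"ty":0.36,"tz":0,"wx":0,"wy":0,"wz":0.42},{"gripper":0,"tx":0.04,"ty":0.42,"tz":0,"wx":0,"wy":0,"wz":0.49},{"gripper":0,"tx":0.03,"ty":0.48,"tz":0,"wx":0,"wy":0,"wz":0.56},{"gripper":0,"tx":0.02,"ty":0.54,"tz":0,"wx":0,"wy":0,"wz":0.63},{"gripper":0,"tx":0.0,"ty":0.6,"tz":0,"wx":0,"wy":0,"wz":0.7},{"gripper":0,"tx":-0.02,"ty":0.66,"tz":0,"wx":0,"wy":0,"wz":0.78},{"gripper":0,"tx":-0.038,"ty":0.715,"tz":0,"wx":0,"wy":0,"wz":0.837}])

```text
time: 13.08
position: [0.435, 0.332, 0.2209]
tcp_rot: [0.958, 0.287, -0.001, 0.0]
contact_force: [1.2, -0.3, 0.4]
width: 0.0881
gripper_force: 0.0
```

Request:
play_rows(commands=[{"gripper":0,"tx":0,"ty":0.013,"tz":0,"wx":0,"wy":0,"wz":0},{"gripper":0,"tx":0,"ty":0.013,"tz":0,"wx":0,"wy":0,"wz":0},{"gripper":0,"tx":0,"ty":0.013,"tz":0,"wx":0,"wy":0,"wz":0}])

```text
time: 13.45
position: [0.4374, 0.3413, 0.2214]
tcp_rot: [0.959, 0.284, -0.001, 0.001]
contact_force: [0.3, 0.3, 0.3]
width: 0.0878
gripper_force: 0.0
```

```bash
python3 look.py w6 cover:.008
```

```text
t 13.45 [-0.317  0.336 -0.565  1.816  0.206  1.05  -1.955] [0.4374 0.3413 0.2214] yaw 0.5767 z [-7.0e-04 -1.9e-03 -1.0e+00] 0.08783067490385169 0.0 [0.3 0.3 0.3] [-0.05  0.   -0.05]
cover 0.73 [  0.435   0.345   0.576 120.708  50.863]
```

View pics/w6.png

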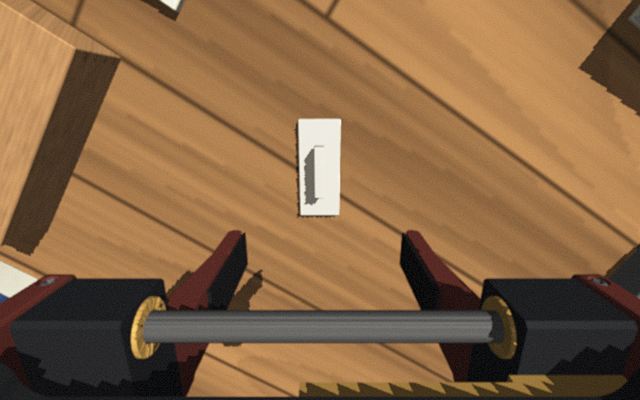

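The cover sits at (0.435, 0.345), yaw 0.576 (columns 299–341, rows 119–215), rib up. I'll descend.

Request:
play_rows(commands=[{"gripper":0,"tx":-0.002,"ty":0.004,"tz":-0.06,"wx":0,"wy":0,"wz":0},{"gripper":0,"tx":-0.002,"ty":0.004,"tz":-0.12,"wx":0,"wy":0,"wz":0},{"gripper":0,"tx":-0.002,"ty":0.004,"tz":-0.16,"wx":0,"wy":0,"wz":0},{"gripper":0,"tx":-0.002,"ty":0.004,"tz":-0.16,"wx":0,"wy":0,"wz":0},{"gripper":0.4,"tx":-0.002,"ty":0.004,"tz":-0.16,"wx":0,"wy":0,"wz":0},{"gripper":0.4,"tx":-0.002,"ty":0.004,"tz":-0.16,"wx":0,"wy":0,"wz":0}])

```text
time: 14.3
position: [0.4358, 0.3484, 0.0643]
tcp_rot: [0.958, 0.286, 0.002, -0.001]
contact_force: [-0.4, 0.4, -0.5]
width: 0.0709
gripper_force: 0.0
```

```bash
python3 look.py -
```

```text
t 14.3 [-0.401  0.537 -0.493  1.941  0.365  0.748 -2.098] [0.4358 0.3484 0.0643] yaw 0.5791 z [ 0.003   0.0022 -1.    ] 0.07088048906930518 0.0 [-0.4  0.4 -0.5] [ 0.02 -0.03 -0.03]
```

Request:
play_rows(commands=[{"gripper":0.4,"tx":-0.001,"ty":-0.003,"tz":-0.02,"wx":0,"wy":0,"wz":0},{"gripper":0.4,"tx":-0.001,"ty":-0.003,"tz":-0.04,"wx":0,"wy":0,"wz":0},{"gripper":0.4,"tx":-0.001,"ty":-0.003,"tz":-0.049,"wx":0,"wy":0,"wz":0},{"gripper":0.4,"tx":-0.001,"ty":-0.003,"tz":-0.051,"wx":0,"wy":0,"wz":0},{"gripper":0.4,"tx":-0.001,"ty":-0.003,"tz":-0.051,"wx":0,"wy":0,"wz":0},{"gripper":0.4,"tx":-0.001,"ty":-0.003,"tz":-0.051,"wx":0,"wy":0,"wz":0}])

```text
time: 15.1
position: [0.4338, 0.345, 0.0116]
tcp_rot: [0.958, 0.286, 0.0, -0.0]
contact_force: [-0.3, 0.6, 0.2]
width: 0.0527
gripper_force: 0.0
```

Request:
play_rows(commands=[{"gripper":0.95,"tx":0.001,"ty":0,"tz":-0.001,"wx":0,"wy":0,"wz":0},{"gripper":0.95,"tx":0.001,"ty":0,"tz":-0.001,"wx":0,"wy":0,"wz":0},{"gripper":0.95,"tx":0.001,"ty":0,"tz":-0.001,"wx":0,"wy":0,"wz":0},{"gripper":0.95,"tx":0.001,"ty":0,"tz":-0.001,"wx":0,"wy":0,"wz":0},{"gripper":0.95,"tx":0.001,"ty":0,"tz":-0.001,"wx":0,"wy":0,"wz":0},{"gripper":0.95,"tx":0.001,"ty":0,"tz":-0.001,"wx":0,"wy":0,"wz":0}], squeeze=20)

```text
time: 15.85
position: [0.4345, 0.3447, 0.0102]
tcp_rot: [0.958, 0.286, 0.0, -0.0]
contact_force: [-0.1, -1.1, 0.2]
width: 0.012
gripper_force: 20.0
```

```bash
python3 look.py -
```

```text
t 15.85 [-0.435  0.615 -0.448  1.968  0.425  0.651 -2.145] [0.4345 0.3447 0.0102] yaw 0.5797 z [ 0.e+00  1.e-04 -1.e+00] 0.012026463491146284 20.000157952308655 [-0.1 -1.1  0.2] [-0.01  0.01  0.  ]
```

Request:
play_rows(commands=[{"gripper":0.95,"tx":0,"ty":0,"tz":0.03,"wx":0,"wy":0,"wz":0},{"gripper":0.95,"tx":0,"ty":0,"tz":0.08,"wx":0,"wy":0,"wz":0},{"gripper":0.95,"tx":0.005,"ty":-0.02,"tz":0.13,"wx":0,"wy":0,"wz":-0.02},{"gripper":0.95,"tx":0.02,"ty":-0.07,"tz":0.16,"wx":0,"wy":0,"wz":-0.08},{"gripper":0.95,"tx":0.04,"ty":-0.13,"tz":0.16,"wx":0,"wy":0,"wz":-0.15},{"gripper":0.95,"tx":0.055,"ty":-0.19,"tz":0.16,"wx":0,"wy":0,"wz":-0.22},{"gripper":0.95,"tx":0.065,"ty":-0.25,"tz":0.16,"wx":0,"wy":0,"wz":-0.29},{"gripper":0.95,"tx":0.07,"ty":-0.31,"tz":0.16,"wx":0,"wy":0,"wz":-0.36},{"gripper":0.95,"tx":0.07,"ty":-0.37,"tz":0.16,"wx":0,"wy":0,"wz":-0.43},{"gripper":0.95,"tx":0.07,"ty":-0.43,"tz":0.16,"wx":0,"wy":0,"wz":-0.5},{"gripper":0.95,"tx":0.065,"ty":-0.49,"tz":0.16,"wx":0,"wy":0,"wz":-0.57},{"gripper":0.95,"tx":0.06,"ty":-0.55,"tz":0.16,"wx":0,"wy":0,"wz":-0.64}])

```text
time: 17.4
position: [0.4939, -0.2072, 0.1701]
tcp_rot: [1.0, -0.031, -0.0, -0.0]
contact_force: [0.8, 0.5, -1.3]
width: 0.0119
gripper_force: 20.0
```

Request:
play_rows(commands=[{"gripper":0.95,"tx":-0.005,"ty":-0.06,"tz":0,"wx":0,"wy":0,"wz":-0.07},{"gripper":0.95,"tx":-0.012,"ty":-0.12,"tz":0,"wx":0,"wy":0,"wz":-0.14},{"gripper":0.95,"tx":-0.02,"ty":-0.17,"tz":0,"wx":0,"wy":0,"wz":-0.198},{"gripper":0.95,"tx":-0.02,"ty":-0.1795,"tz":-0.03,"wx":0,"wy":0,"wz":-0.198},{"gripper":0.95,"tx":-0.02,"ty":-0.1795,"tz":-0.06,"wx":0,"wy":0,"wz":-0.198},{"gripper":0.95,"tx":-0.02,"ty":-0.1795,"tz":-0.08,"wx":0,"wy":0,"wz":-0.198},{"gripper":0.95,"tx":-0.02,"ty":-0.1795,"tz":-0.08,"wx":0,"wy":0,"wz":-0.198},{"gripper":0.95,"tx":-0.02,"ty":-0.1795,"tz":-0.08,"wx":0,"wy":0,"wz":-0.198},{"gripper":0.95,"tx":-0.02,"ty":-0.1795,"tz":-0.08,"wx":0,"wy":0,"wz":-0.198}])

```text
time: 18.52
position: [0.4752, -0.3853, 0.0913]
tcp_rot: [0.992, -0.129, 0.001, 0.0]
contact_force: [-0.1, 0.0, -1.1]
width: 0.012
gripper_force: 20.0
```

```bash
python3 look.py w7 cover:.0
```

```text
t 18.52 [ 0.661  0.524 -0.109  1.817  0.076  0.803 -1.315] [ 0.4752 -0.3853  0.0913] yaw -0.2581 z [ 0.0016 -0.0011 -1.    ] 0.01197258229323373 19.999830722808838 [-0.1  0.  -1.1] [ 0.04 -0.02  0.02]
cover 0.74 [  0.447  -0.378  -0.257 159.771  76.783]
```

View pics/w7.png

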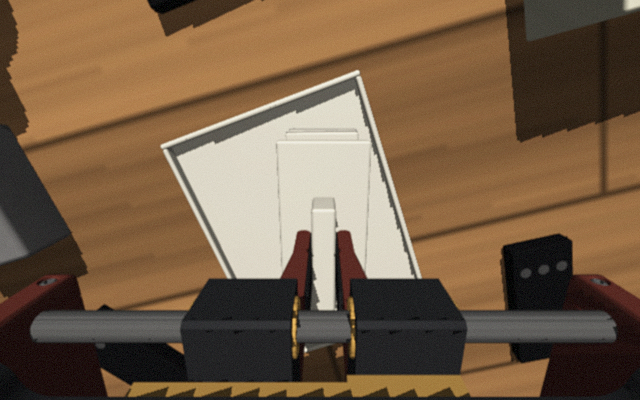

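Run:
```python
from h import *
c=cam("wrist"); s=arm.read_state(); x=R.from_quat(s["tcp_rot"]).as_matrix(); p=s["position"]
for px,z in [([[276,142],[370,142]],p[2]-.0102+.008),([[286,130],[358,130]],.036)]:
    print(((plane(c,px,z)-p[:2])@x[:2,:2]).round(4))
# expected pixel of cassette top front corners / cover corners if all is aligned with tcp
for z in (.02,.036,p[2]-.0022):
    print(z,proj(c,[np.r_[p[:2]+x[:2,:2]@[.06,v],z] for v in(-.025,.025)]).round(1))
```

```text
[[ 0.0603 -0.0245]
 [ 0.0603  0.0247]]
[[ 0.0618 -0.0252]
 [ 0.0618  0.024 ]]
0.02 [[288.9 130.5]
 [356.9 130.5]]
0.036 [[286.4 132.6]
 [359.4 132.7]]
0.0889245660994434 [[275.1 142.5]
 [370.5 142.6]]
```

The cover and stack edges agree within 1.5 mm, so I'll lower the cover.

Request:
play_rows(commands=[{"gripper":0.95,"tx":0,"ty":0,"tz":-0.02,"wx":0,"wy":0,"wz":0},{"gripper":0.95,"tx":0,"ty":0,"tz":-0.034,"wx":0,"wy":0,"wz":0},{"gripper":0.95,"tx":0,"ty":0,"tz":-0.039,"wx":0,"wy":0,"wz":0},{"gripper":0.95,"tx":0,"ty":0,"tz":-0.042,"wx":0,"wy":0,"wz":0},{"gripper":0.95,"tx":0,"ty":0,"tz":-0.043,"wx":0,"wy":0,"wz":0},{"gripper":0.95,"tx":0,"ty":0,"tz":-0.043,"wx":0,"wy":0,"wz":0},{"gripper":0.95,"tx":0,"ty":0,"tz":-0.043,"wx":0,"wy":0,"wz":0}])

```text
time: 19.5
position: [0.4747, -0.385, 0.0475]
tcp_rot: [0.992, -0.129, 0.0, 0.0]
contact_force: [0.4, 0.3, -1.2]
width: 0.0118
gripper_force: 20.0
```

Request:
play_rows(commands=[{"gripper":0.95,"tx":0,"ty":0,"tz":-0.001,"wx":0,"wy":0,"wz":0},{"gripper":0.95,"tx":0,"ty":0,"tz":-0.0015,"wx":0,"wy":0,"wz":0},{"gripper":0.95,"tx":0,"ty":0,"tz":-0.0015,"wx":0,"wy":0,"wz":0}])

```text
time: 19.88
position: [0.4746, -0.385, 0.0462]
tcp_rot: [0.992, -0.129, 0.0, 0.0]
contact_force: [-2.6, 1.3, 4.5]
width: 0.012
gripper_force: 20.0
```

Request:
play_rows(commands=[{"gripper":0.8,"tx":0,"ty":0,"tz":0,"wx":0,"wy":0,"wz":0},{"gripper":0.6,"tx":0,"ty":0,"tz":0,"wx":0,"wy":0,"wz":0},{"gripper":0.4,"tx":0,"ty":0,"tz":0,"wx":0,"wy":0,"wz":0},{"gripper":0.4,"tx":0,"ty":0,"tz":0.003,"wx":0,"wy":0,"wz":0},{"gripper":0.4,"tx":0,"ty":0,"tz":0.02,"wx":0,"wy":0,"wz":0},{"gripper":0.3,"tx":0,"ty":0,"tz":0.07,"wx":0,"wy":0,"wz":0},{"gripper":0.1,"tx":0,"ty":0,"tz":0.13,"wx":0,"wy":0,"wz":0},{"gripper":0,"tx":0,"ty":0,"tz":0.175,"wx":0,"wy":0,"wz":0},{"gripper":0,"tx":0,"ty":0,"tz":0.175,"wx":0,"wy":0,"wz":0},{"gripper":0,"tx":0,"ty":0,"tz":0.175,"wx":0,"wy":0,"wz":0},{"gripper":0,"tx":0,"ty":0,"tz":0.175,"wx":0,"wy":0,"wz":0}])

```text
time: 21.25
position: [0.4737, -0.3843, 0.2193]
tcp_rot: [0.992, -0.129, -0.001, -0.001]
contact_force: [1.1, -0.2, -0.4]
width: 0.0877
gripper_force: 0.0
```

```bash
python3 look.py w8 cover:.044 cassette_table:.036 timer:.045 key_grip:.085
python3 - <<'E'
from h import *
c=cam("wrist")
for d in tip_of("wrist","key_grip"): print(round(d["score"],2),plane(c,np.array(d["position"])*[640,400],.074))
for d in tip_of("wrist","timer"): print(round(d["score"],2),plane(c,np.array(d["position"])*[640,400],.0))
E
```

```text
t 21.25 [ 0.668  0.379 -0.115  1.713  0.049  1.055 -1.292] [ 0.4737 -0.3843  0.2193] yaw -0.2581 z [-0.0022  0.0015 -1.    ] 0.08768134053471692 0.0 [ 1.1 -0.2 -0.4] [ 0.05  0.06 -0.01]
cover 0.89 [  0.475  -0.386  -0.264 122.361  51.258]
timer 0.94 [  0.549  -0.129  -1.539 126.125 100.411]
timer 0.58 [ 0.537 -0.394  1.313  4.186  1.015]
0.92 [[ 0.55091515 -0.11873754]]
0.91 [[ 0.54612374 -0.11942348]]
0.58 [[ 0.45189434 -0.36887378]]
```

View pics/w8.png

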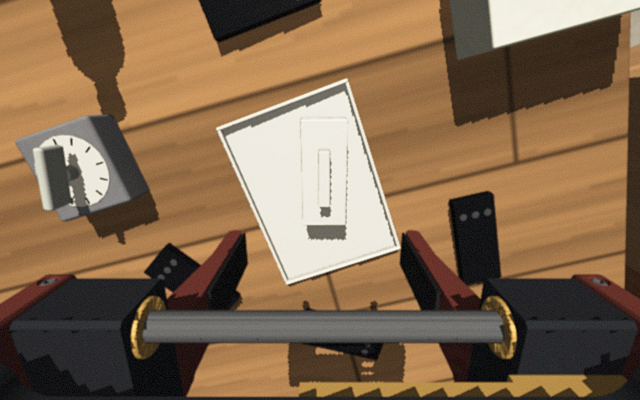

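The cover is flush on the stack at (0.475, -0.386), with its outline at columns 301–348, rows 118–224. The timer key is near (60, 178). I'll move above it and pre-rotate the wrist so one turn covers the whole winding.

Request:
play_rows(commands=[{"gripper":0,"tx":0.01,"ty":0.04,"tz":0,"wx":0,"wy":0,"wz":0.18},{"gripper":0,"tx":0.02,"ty":0.08,"tz":0,"wx":0,"wy":0,"wz":0.36},{"gripper":0,"tx":0.035,"ty":0.12,"tz":0,"wx":0,"wy":0,"wz":0.54},{"gripper":0,"tx":0.045,"ty":0.16,"tz":0,"wx":0,"wy":0,"wz":0.72},{"gripper":0,"tx":0.055,"ty":0.2,"tz":0,"wx":0,"wy":0,"wz":0.9},{"gripper":0,"tx":0.065,"ty":0.24,"tz":0,"wx":0,"wy":0,"wz":1.08},{"gripper":0,"tx":0.075,"ty":0.266,"tz":0,"wx":0,"wy":0,"wz":1.26},{"gripper":0,"tx":0.075,"ty":0.266,"tz":0,"wx":0,"wy":0,"wz":1.44},{"gripper":0,"tx":0.075,"ty":0.266,"tz":0,"wx":0,"wy":0,"wz":1.62},{"gripper":0,"tx":0.075,"ty":0.266,"tz":0,"wx":0,"wy":0,"wz":1.8},{"gripper":0,"tx":0.075,"ty":0.266,"tz":0,"wx":0,"wy":0,"wz":1.98},{"gripper":0,"tx":0.075,"ty":0.266,"tz":0,"wx":0,"wy":0,"wz":2.16}])

```text
time: 23.1
position: [0.5495, -0.119, 0.2206]
tcp_rot: [0.579, 0.816, -0.0, -0.0]
contact_force: [0.3, 0.3, 0.2]
width: 0.0878
gripper_force: 0.0
```

Request:
play_rows(commands=[{"gripper":0,"tx":0,"ty":0,"tz":0,"wx":0,"wy":0,"wz":0.18},{"gripper":0,"tx":0,"ty":0,"tz":0,"wx":0,"wy":0,"wz":0.36},{"gripper":0,"tx":0,"ty":0,"tz":0,"wx":0,"wy":0,"wz":0.54},{"gripper":0,"tx":0,"ty":0,"tz":0,"wx":0,"wy":0,"wz":0.72},{"gripper":0,"tx":0,"ty":0,"tz":0,"wx":0,"wy":0,"wz":0.84},{"gripper":0,"tx":0,"ty":0,"tz":0,"wx":0,"wy":0,"wz":0.84},{"gripper":0,"tx":0,"ty":0,"tz":0,"wx":0,"wy":0,"wz":0.84}])

```text
time: 23.98
position: [0.5495, -0.119, 0.2206]
tcp_rot: [0.2, 0.98, 0.0, -0.0]
contact_force: [0.7, 0.1, 0.5]
width: 0.088
gripper_force: 0.0
```

```bash
python3 look.py w9 key_grip:.085;  python3 - <<'E'
from h import *
c=cam("wrist")
for d in tip_of("wrist","key_grip"): print(round(d["score"],2),plane(c,np.array(d["position"])*[640,400],.074))
for d in tip_of("wrist","timer"): print(round(d["score"],2),plane(c,np.array(d["position"])*[640,400],.0))
E
```

```text
t 23.98 [ 0.73   0.402 -0.799  1.79   0.322  1.085  0.987] [ 0.5495 -0.119   0.2206] yaw 2.7392 z [-1.e-04  0.e+00 -1.e+00] 0.08800507162828725 0.0 [0.7 0.1 0.5] [ 0.03 -0.1  -0.04]
key_grip 0.62 [ 0.548 -0.119 -0.402 66.025 13.754]
0.55 [[ 0.5489068  -0.11992837]]
0.62 [[ 0.55070448 -0.11982191]]
```

View pics/w9.png

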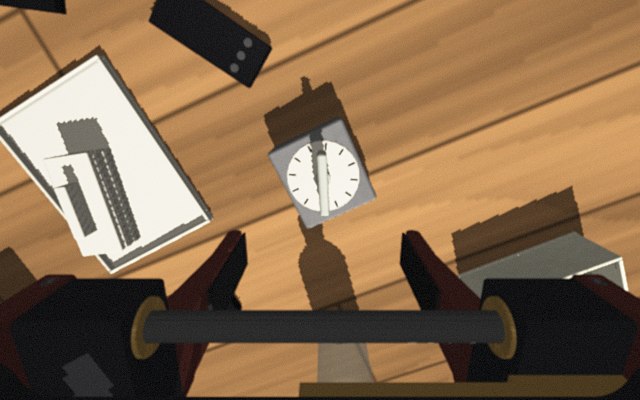

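The wing is vertical in the image at (323, 183), aligned with the tool, and centred at (0.549, -0.119). I'll descend and grip.

Request:
play_rows(commands=[{"gripper":0,"tx":0,"ty":0,"tz":-0.06,"wx":0,"wy":0,"wz":0},{"gripper":0,"tx":0,"ty":0,"tz":-0.11,"wx":0,"wy":0,"wz":0},{"gripper":0,"tx":0,"ty":0,"tz":-0.14,"wx":0,"wy":0,"wz":0},{"gripper":0.3,"tx":0,"ty":0,"tz":-0.158,"wx":0,"wy":0,"wz":0},{"gripper":0.5,"tx":0,"ty":0,"tz":-0.163,"wx":0,"wy":0,"wz":0},{"gripper":0.5,"tx":0,"ty":0,"tz":-0.163,"wx":0,"wy":0,"wz":0},{"gripper":0.5,"tx":0,"ty":0,"tz":-0.163,"wx":0,"wy":0,"wz":0}])

```text
time: 25.05
position: [0.5504, -0.119, 0.0589]
tcp_rot: [0.199, 0.98, -0.0, 0.001]
contact_force: [0.1, -0.5, -0.1]
width: 0.0514
gripper_force: 0.0
```

```bash
python3 look.py -
```

```text
t 25.05 [ 0.624  0.601 -0.682  1.921  0.52   0.801  0.826] [ 0.5504 -0.119   0.0589] yaw 2.7415 z [ 2.e-03 -5.e-04 -1.e+00] 0.051359331529967675 0.0 [ 0.1 -0.5 -0.1] [ 0.   -0.15  0.05]
```

Request:
play_rows(commands=[{"gripper":0.95,"tx":-0.001,"ty":0,"tz":-0.002,"wx":0,"wy":0,"wz":0},{"gripper":0.95,"tx":-0.001,"ty":0,"tz":-0.002,"wx":0,"wy":0,"wz":0},{"gripper":0.95,"tx":-0.001,"ty":0,"tz":-0.002,"wx":0,"wy":0,"wz":0},{"gripper":0.95,"tx":-0.001,"ty":0,"tz":-0.002,"wx":0,"wy":0,"wz":0},{"gripper":0.95,"tx":-0.001,"ty":0,"tz":-0.002,"wx":0,"wy":0,"wz":0},{"gripper":0.95,"tx":-0.001,"ty":0,"tz":-0.002,"wx":0,"wy":0,"wz":0}], squeeze=40)

```text
time: 25.85
position: [0.5485, -0.119, 0.0557]
tcp_rot: [0.199, 0.98, -0.0, -0.0]
contact_force: [-1.0, -0.3, 1.1]
width: 0.0133
gripper_force: 40.0
```

```bash
python3 look.py -
```

```text
t 25.85 [ 0.623  0.604 -0.68   1.925  0.523  0.796  0.824] [ 0.5485 -0.119   0.0557] yaw 2.7417 z [-1.e-04 -2.e-04 -1.e+00] 0.013254759671808761 40.00030696392059 [-1.  -0.3  1.1] [-0.13  0.02 -0.01]
```

Request:
play_rows(commands=[{"gripper":0.95,"tx":0,"ty":0,"tz":0,"wx":0,"wy":0,"wz":-0.06},{"gripper":0.95,"tx":0,"ty":0,"tz":0,"wx":0,"wy":0,"wz":-0.16},{"gripper":0.95,"tx":0,"ty":0,"tz":0,"wx":0,"wy":0,"wz":-0.26},{"gripper":0.95,"tx":0,"ty":0,"tz":0,"wx":0,"wy":0,"wz":-0.36},{"gripper":0.95,"tx":0,"ty":0,"tz":0,"wx":0,"wy":0,"wz":-0.46},{"gripper":0.95,"tx":0,"ty":0,"tz":0,"wx":0,"wy":0,"wz":-0.56}])

```text
time: 26.65
position: [0.5488, -0.1186, 0.0557]
tcp_rot: [0.463, 0.886, 0.0, 0.0]
contact_force: [0.1, -0.0, 0.4]
width: 0.0129
gripper_force: 40.0
```

```bash
python3 look.py -
```

```text
t 26.65 [ 0.526  0.568 -0.548  1.931  0.42   0.756  0.345] [ 0.5488 -0.1186  0.0557] yaw 2.179 z [ 6.e-04  3.e-04 -1.e+00] 0.012864693852255835 39.99836325645447 [ 0.1 -0.   0.4] [-0.04 -0.23  0.11]
```

Request:
play_rows(commands=[{"gripper":0.95,"tx":0,"ty":0,"tz":0,"wx":0,"wy":0,"wz":-0.12},{"gripper":0.95,"tx":0,"ty":0,"tz":0,"wx":0,"wy":0,"wz":-0.24},{"gripper":0.95,"tx":0,"ty":0,"tz":0,"wx":0,"wy":0,"wz":-0.36},{"gripper":0.95,"tx":0,"ty":0,"tz":0,"wx":0,"wy":0,"wz":-0.48},{"gripper":0.95,"tx":0,"ty":0,"tz":0,"wx":0,"wy":0,"wz":-0.6},{"gripper":0.95,"tx":0,"ty":0,"tz":0,"wx":0,"wy":0,"wz":-0.72},{"gripper":0.95,"tx":0,"ty":0,"tz":0,"wx":0,"wy":0,"wz":-0.84},{"gripper":0.95,"tx":0,"ty":0,"tz":0,"wx":0,"wy":0,"wz":-0.96},{"gripper":0.95,"tx":0,"ty":0,"tz":0,"wx":0,"wy":0,"wz":-1.08},{"gripper":0.95,"tx":0,"ty":0,"tz":0,"wx":0,"wy":0,"wz":-1.2}])

```text
time: 27.95
position: [0.5497, -0.1187, 0.0557]
tcp_rot: [0.882, 0.471, 0.001, 0.0]
contact_force: [3.2, -1.3, -2.6]
width: 0.0134
gripper_force: 40.0
```

```bash
python3 look.py -
```

```text
t 27.95 [ 0.301  0.52  -0.255  1.946  0.196  0.696 -0.662] [ 0.5497 -0.1187  0.0557] yaw 0.9802 z [ 2.4e-03  2.0e-04 -1.0e+00] 0.013369301125189925 39.99673068523407 [ 3.2 -1.3 -2.6] [-0.14 -0.7   0.05]
```

Request:
play_rows(commands=[{"gripper":0.95,"tx":0,"ty":0,"tz":0,"wx":0,"wy":0,"wz":-0.1},{"gripper":0.95,"tx":0,"ty":0,"tz":0,"wx":0,"wy":0,"wz":-0.2},{"gripper":0.95,"tx":0,"ty":0,"tz":0,"wx":0,"wy":0,"wz":-0.3},{"gripper":0.95,"tx":0,"ty":0,"tz":0,"wx":0,"wy":0,"wz":-0.4},{"gripper":0.95,"tx":0,"ty":0,"tz":0,"wx":0,"wy":0,"wz":-0.5},{"gripper":0.95,"tx":0,"ty":0,"tz":0,"wx":0,"wy":0,"wz":-0.6},{"gripper":0.95,"tx":0,"ty":0,"tz":0,"wx":0,"wy":0,"wz":-0.7},{"gripper":0.95,"tx":0,"ty":0,"tz":0,"wx":0,"wy":0,"wz":-0.8},{"gripper":0.95,"tx":0,"ty":0,"tz":0,"wx":0,"wy":0,"wz":-0.8}])

```text
time: 29.12
position: [0.5493, -0.1193, 0.0558]
tcp_rot: [0.996, 0.092, 0.001, 0.001]
contact_force: [3.3, -3.1, -2.3]
width: 0.0134
gripper_force: 39.8
```

```bash
python3 look.py -
```

```text
t 29.12 [ 0.144  0.508 -0.053  1.957  0.042  0.676 -1.321] [ 0.5493 -0.1193  0.0558] yaw 0.1852 z [ 1.6e-03 -9.0e-04 -1.0e+00] 0.01344996691248603 39.75320416968316 [ 3.3 -3.1 -2.3] [-0.58 -0.79  0.21]
```

Turned 2.56 rad with no stop felt yet. I'll go on slowly towards the stop.

Request:
play_rows(commands=[{"gripper":0.95,"tx":0,"ty":0,"tz":0,"wx":0,"wy":0,"wz":-0.05},{"gripper":0.95,"tx":0,"ty":0,"tz":0,"wx":0,"wy":0,"wz":-0.1},{"gripper":0.95,"tx":0,"ty":0,"tz":0,"wx":0,"wy":0,"wz":-0.15},{"gripper":0.95,"tx":0,"ty":0,"tz":0,"wx":0,"wy":0,"wz":-0.2},{"gripper":0.95,"tx":0,"ty":0,"tz":0,"wx":0,"wy":0,"wz":-0.24},{"gripper":0.95,"tx":0,"ty":0,"tz":0,"wx":0,"wy":0,"wz":-0.26},{"gripper":0.95,"tx":0,"ty":0,"tz":0,"wx":0,"wy":0,"wz":-0.26},{"gripper":0.95,"tx":0,"ty":0,"tz":0,"wx":0,"wy":0,"wz":-0.26}])

```text
time: 30.18
position: [0.5497, -0.1192, 0.0559]
tcp_rot: [0.999, -0.035, 0.001, 0.001]
contact_force: [4.0, -3.6, -2.6]
width: 0.0175
gripper_force: 61.2
```

```bash
python3 look.py -
```

```text
t 30.18 [ 0.092  0.507  0.012  1.961 -0.008  0.671 -1.532] [ 0.5497 -0.1192  0.0559] yaw -0.0701 z [ 0.0023 -0.0016 -1.    ] 0.017490573009668293 61.16048012219835 [ 4.  -3.6 -2.6] [-0.73 -0.89  1.76]
```

The stop is reached: the moment rose to 1.8 N m and the jaws are being spread. I'll open and retreat upward.

Request:
play_rows(commands=[{"gripper":0.5,"tx":0,"ty":0,"tz":0,"wx":0,"wy":0,"wz":-0.26},{"gripper":0.2,"tx":0,"ty":0,"tz":0,"wx":0,"wy":0,"wz":0},{"gripper":0,"tx":0,"ty":0,"tz":0,"wx":0,"wy":0,"wz":0},{"gripper":0,"tx":0,"ty":0,"tz":0,"wx":0,"wy":0,"wz":0},{"gripper":0,"tx":0,"ty":0,"tz":0,"wx":0,"wy":0,"wz":0},{"gripper":0,"tx":0,"ty":0,"tz":0.05,"wx":0,"wy":0,"wz":0},{"gripper":0,"tx":0,"ty":0,"tz":0.11,"wx":0,"wy":0,"wz":0},{"gripper":0,"tx":-0.01,"ty":0,"tz":0.165,"wx":0,"wy":0,"wz":0},{"gripper":0,"tx":-0.01,"ty":0,"tz":0.165,"wx":0,"wy":0,"wz":0},{"gripper":0,"tx":-0.01,"ty":0,"tz":0.165,"wx":0,"wy":0,"wz":0}])

```text
time: 31.48
position: [0.5381, -0.1187, 0.2202]
tcp_rot: [0.999, -0.039, -0.0, -0.0]
contact_force: [0.8, 0.0, -0.9]
width: 0.0878
gripper_force: 0.0
```

```bash
python3 look.py w10 key_grip:.085 cover:.044
python3 - <<'E'
from h import *
c=cam("top"); vision.get_image("top")
for l,z in [("cover",.044),("cassette_tray",.02),("carton",.07),("small_test",.006),("bottle",.1)]:
    for d in cut_out("top",l): print(l,round(d["score"],2),rect(c,d["mask"],z))
E
```

```text
t 31.48 [ 0.082  0.276  0.026  1.859 -0.009  1.007 -1.537] [ 0.5381 -0.1187  0.2202] yaw -0.0786 z [-5.e-04  2.e-04 -1.e+00] 0.08782598512883821 0.0 [ 0.8  0.  -0.9] [ 0.02 -0.02  0.05]
key_grip 0.76 [ 0.552 -0.122  0.372 64.838 14.787]
key_grip 0.66 [  0.503  -0.324  -0.244 101.705  11.367]
cover 0.93 [  0.476  -0.384  -0.242 122.042  56.572]
cover 0.22 [ 0.542 -0.121  0.386 73.141 17.108]
cover 0.98 [  0.475  -0.381  -0.272 120.861  52.795]
cover 0.19 [ 4.49000e-01 -3.55000e-01  8.80000e-02  2.14927e+02  1.57832e+02]
cassette_tray 0.83 [  0.236  -0.343   1.045 121.624  52.688]
cassette_tray 0.67 [ 3.34000e-01 -5.45000e-01 -1.80000e-02  1.17872e+02  5.45790e+01]
cassette_tray 0.57 [  0.668  -0.362  -1.499 120.779  53.213]
carton 0.7 [ 7.98000e-01  7.50000e-02 -1.54300e+00  1.63761e+02  1.22874e+02]
carton 0.65 [ 0.424 -0.333 -0.05   3.128  0.   ]
small_test 0.57 [ 0.724  0.354 -0.434 66.547 22.258]
bottle 0.76 [ 7.8900e-01 -1.8700e-01 -2.5000e-02  8.3426e+01  7.3288e+01]
```

View pics/w10.png

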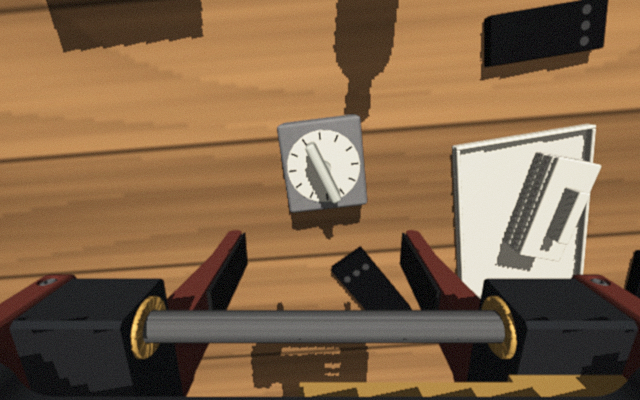

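The wing now reads about 0.37 rad, roughly 2.4–2.5 rad of turning, so I can't be sure it is past 2.6. I'll re-grip for another part turn.

Request:
play_rows(commands=[{"gripper":0,"tx":0.011,"ty":0,"tz":0,"wx":0,"wy":0,"wz":0.15},{"gripper":0,"tx":0.011,"ty":0,"tz":0,"wx":0,"wy":0,"wz":0.3},{"gripper":0,"tx":0.011,"ty":0,"tz":0,"wx":0,"wy":0,"wz":0.45},{"gripper":0,"tx":0.011,"ty":0,"tz":0,"wx":0,"wy":0,"wz":0.45},{"gripper":0,"tx":0.011,"ty":0,"tz":0,"wx":0,"wy":0,"wz":0.45}])

```text
time: 32.55
position: [0.5495, -0.119, 0.2206]
tcp_rot: [0.983, 0.183, -0.0, -0.0]
contact_force: [0.1, 0.1, -0.1]
width: 0.0876
gripper_force: 0.0
```

```bash
cat > wing.py <<'E'
# wing angle from the bright top edge of the key, by matching a 64x10 bar at z=.085 to the mask
from h import *
from scipy.optimize import minimize
c=cam("wrist"); s=arm.read_state(); x=R.from_quat(s["tcp_rot"]).as_matrix(); print("yaw",np.arctan2(x[1,0],x[0,0]).round(3),s["position"].round(4))
vision.get_image("wrist"); d=cut_out("wrist","key_grip")[0]; m=d["mask"].astype(np.uint8); r=rect(c,d["mask"],.085); print(round(d["score"],2),r)
def sil(p):  # silhouette of the wing plate 57..85 mm
    u=np.array([np.cos(p[2]),np.sin(p[2])]); v=np.array([-u[1],u[0]])
    P=[np.r_[np.array(p[:2])+a*u*.032+b*v*.005,z] for a in(-1,1) for b in(-1,1) for z in(.057,.085)]
    o=np.zeros_like(m); cv2.fillConvexPoly(o,cv2.convexHull((proj(c,P)*16).astype(np.int32)),1,shift=4); return o
f=lambda p:-(sil(p)&m).sum()/max(1,(sil(p)|m).sum())
b=min((minimize(f,[r[0]+dx,r[1],r[2]+da],method="Nelder-Mead",options=dict(initial_simplex=np.array([[r[0]+dx,r[1],r[2]+da]]*4)+np.vstack([np.zeros(3),np.diag([.005,.005,.1])]))) for da in(-.25,-.1,0,.1,.25) for dx in (0,-.005)),key=lambda q:q.fun)
print("fit",b.x.round(4),"IoU",round(-b.fun,3))
E
python3 wing.py
```

```text
yaw 0.369 [ 0.5495 -0.119   0.2206]
0.67 [ 0.551 -0.12   0.377 66.212 13.749]
fit [ 0.5821 -0.0578 -1.873 ] IoU -0.0wing.py:10: RuntimeWarning: overflow encountered in scalar negative
  f=lambda p:-(sil(p)&m).sum()/max(1,(sil(p)|m).sum())
```

```bash
sed -i 's/f=lambda p:-(sil(p)&m).sum()/f=lambda p:-float((sil(p)\&m).sum())/' wing.py; python3 wing.py
```

```text
yaw 0.37 [ 0.5495 -0.1189  0.2206]
0.85 [ 0.551 -0.119  0.365 66.209 13.764]
fit [ 0.5478 -0.1201  0.3852] IoU 0.849
```

Request:
play_rows(commands=[{"gripper":0,"tx":0,"ty":0,"tz":-0.06,"wx":0,"wy":0,"wz":0},{"gripper":0,"tx":0,"ty":0,"tz":-0.11,"wx":0,"wy":0,"wz":0},{"gripper":0,"tx":-0.001,"ty":0,"tz":-0.145,"wx":0,"wy":0,"wz":0},{"gripper":0.4,"tx":-0.001,"ty":0,"tz":-0.162,"wx":0,"wy":0,"wz":0},{"gripper":0.5,"tx":-0.001,"ty":0,"tz":-0.165,"wx":0,"wy":0,"wz":0},{"gripper":0.6,"tx":-0.001,"ty":0,"tz":-0.165,"wx":0,"wy":0,"wz":0},{"gripper":0.95,"tx":-0.001,"ty":0,"tz":-0.165,"wx":0,"wy":0,"wz":0},{"gripper":0.95,"tx":-0.001,"ty":0,"tz":-0.165,"wx":0,"wy":0,"wz":0},{"gripper":0.95,"tx":-0.001,"ty":0,"tz":-0.165,"wx":0,"wy":0,"wz":0},{"gripper":0.95,"tx":-0.001,"ty":0,"tz":-0.165,"wx":0,"wy":0,"wz":0},{"gripper":0.95,"tx":-0.001,"ty":0,"tz":-0.165,"wx":0,"wy":0,"wz":0}], squeeze=20)

```text
time: 34.12
position: [0.5488, -0.1196, 0.0558]
tcp_rot: [0.983, 0.185, 0.0, 0.0]
contact_force: [0.6, -1.7, 1.1]
width: 0.0147
gripper_force: 20.0
```

```bash
python3 look.py -
```

```text
t 34.12 [ 0.141  0.508 -0.048  1.958  0.038  0.676 -1.13 ] [ 0.5488 -0.1196  0.0558] yaw 0.3714 z [ 7.e-04 -7.e-04 -1.e+00] 0.01465940243073328 20.005107522010803 [ 0.6 -1.7  1.1] [-0.51 -0.17  0.03]
```

Run:
```python
from h import *
H=vision.camera_params("wrist")["hand_eye"]; K=cam("wrist")[0]
def C(p,y):
    T=np.eye(4); T[:3,:3]=(R.from_euler("z",y)*R.from_euler("x",np.pi)).as_matrix(); T[:3,3]=p; T=T@H; return K,T[:3,:3],T[:3,3]
for n,p,y in [("w9",[.5495,-.119,.2206],2.7392),("w10",[.5381,-.1187,.2202],-.0786)]:
    c=C(p,y); im=cv2.imread(f"pics/{n}.png")
    # rectified top-down view of plane z=.085, 0.5 mm/px, around the key, x along the tool's x
    g=np.linspace(-.05,.05,201); P=np.array([[np.r_[np.array([.549,-.119])+[a,b],.085] for b in g] for a in g]).reshape(-1,3)
    q=proj(c,P).astype(np.float32).reshape(201,201,2); r=cv2.remap(im,q[...,0],q[...,1],cv2.INTER_LINEAR)
    gr=cv2.cvtColor(r,cv2.COLOR_BGR2GRAY); L=cv2.createLineSegmentDetector().detect(gr)[0][:,0]
    for x1,y1,x2,y2 in L:
        l=np.hypot(x2-x1,y2-y1)/2
        if l>22: print(n,"len",round(l),"yaw",round((np.arctan2(x2-x1,y2-y1)+1.571)%3.142-1.571,3),"mid xy mm",((x1+0*x1+y1*0),),np.round([((y1+y2)/2-100)/2,((x1+x2)/2-100)/2],1))
```

```text
w9 len 25 yaw -0.359 mid xy mm (np.float32(106.54854),) [-9.8  7.6]
w9 len 39 yaw -0.324 mid xy mm (np.float32(108.64042),) [-5.2 -1.9]
w9 len 28 yaw -0.094 mid xy mm (np.float32(18.707066),) [ 36.  -39.3]
w9 len 26 yaw 0.005 mid xy mm (np.float32(195.41747),) [-20.6  47.8]
w9 len 24 yaw 0.028 mid xy mm (np.float32(189.53784),) [19.1 45.1]
w9 len 30 yaw 0.044 mid xy mm (np.float32(183.89601),) [-35.   41.3]
w9 len 41 yaw -1.555 mid xy mm (np.float32(109.38691),) [-49.  -15.6]
w9 len 35 yaw -0.024 mid xy mm (np.float32(184.19899),) [12.2 42.5]
w9 len 26 yaw -0.35 mid xy mm (np.float32(110.897484),) [13.2  1. ]
w9 len 22 yaw -0.348 mid xy mm (np.float32(90.23722),) [12.6 -1.1]
w9 len 28 yaw 0.042 mid xy mm (np.float32(29.124186),) [-31.9 -34.8]
w10 len 58 yaw 0.368 mid xy mm (np.float32(125.2524),) [-0.6  2.2]
w10 len 23 yaw -0.819 mid xy mm (np.float32(127.972145),) [33.7 22.4]
w10 len 34 yaw 0.373 mid xy mm (np.float32(95.01129),) [ 0.6 -8.6]
w10 len 60 yaw 0.376 mid xy mm (np.float32(69.43012),) [ 3.7 -4.3]
w10 len 28 yaw -1.508 mid xy mm (np.float32(73.25561),) [-32.2 -27.2]
w10 len 30 yaw -1.535 mid xy mm (np.float32(168.16618),) [-34.2  19.1]
w10 len 25 yaw 0.028 mid xy mm (np.float32(170.33092),) [-19.7  34.8]
w10 len 26 yaw 0.044 mid xy mm (np.float32(174.7318),) [34.7 36.8]
```

The odd jaw width fits coupled fingers gripping a wing about 2 mm off-centre, towards −y. I'll re-centre and grip again.

Request:
play_rows(commands=[{"gripper":0.7,"tx":0,"ty":0,"tz":0,"wx":0,"wy":0,"wz":0},{"gripper":0.7,"tx":0.001,"ty":-0.002,"tz":0,"wx":0,"wy":0,"wz":0},{"gripper":0.7,"tx":0.001,"ty":-0.002,"tz":0,"wx":0,"wy":0,"wz":0},{"gripper":0.95,"tx":0.001,"ty":-0.002,"tz":0,"wx":0,"wy":0,"wz":0},{"gripper":0.95,"tx":0.001,"ty":-0.002,"tz":0,"wx":0,"wy":0,"wz":0},{"gripper":0.95,"tx":0.001,"ty":-0.002,"tz":0,"wx":0,"wy":0,"wz":0},{"gripper":0.95,"tx":0.001,"ty":-0.002,"tz":0,"wx":0,"wy":0,"wz":0}], squeeze=20)

```text
time: 35.05
position: [0.549, -0.1196, 0.0555]
tcp_rot: [0.983, 0.185, -0.0, -0.001]
contact_force: [-2.4, 5.4, 2.3]
width: 0.0144
gripper_force: 20.0
```

```bash
python3 look.py -
```

```text
t 35.05 [ 0.143  0.509 -0.049  1.956  0.037  0.679 -1.127] [ 0.549  -0.1196  0.0555] yaw 0.3726 z [-0.0012  0.0013 -1.    ] 0.01436847142468551 20.00026524066925 [-2.4  5.4  2.3] [1.14 0.49 0.  ]
```

Request:
play_rows(commands=[{"gripper":0.7,"tx":0,"ty":0.002,"tz":0,"wx":0,"wy":0,"wz":0},{"gripper":0.7,"tx":0,"ty":0.001,"tz":0.006,"wx":0,"wy":0,"wz":0},{"gripper":0.7,"tx":0,"ty":0.001,"tz":0.006,"wx":0,"wy":0,"wz":0},{"gripper":0.95,"tx":0,"ty":0.001,"tz":0.006,"wx":0,"wy":0,"wz":0},{"gripper":0.95,"tx":0,"ty":0.001,"tz":0.006,"wx":0,"wy":0,"wz":0},{"gripper":0.95,"tx":0,"ty":0.001,"tz":0.006,"wx":0,"wy":0,"wz":0},{"gripper":0.95,"tx":0,"ty":0.001,"tz":0.006,"wx":0,"wy":0,"wz":0}], squeeze=20)

```text
time: 35.98
position: [0.5492, -0.1194, 0.0616]
tcp_rot: [0.983, 0.185, -0.0, -0.0]
contact_force: [-2.1, 3.0, 2.5]
width: 0.0097
gripper_force: 20.0
```

```bash
python3 look.py -
```

```text
t 35.98 [ 0.142  0.5   -0.049  1.953  0.037  0.69  -1.128] [ 0.5492 -0.1194  0.0616] yaw 0.3725 z [-6.e-04  3.e-04 -1.e+00] 0.009669561441223608 19.98326003551483 [-2.1  3.   2.5] [0.43 0.38 0.22]
```

The jaws now close to 9.7 mm, so they hold the wing. Lower down, the tips had been on the thicker stem. I'll wind to the stop with a firm grip.

Request:
play_rows(commands=[{"gripper":0.95,"tx":0,"ty":0,"tz":0,"wx":0,"wy":0,"wz":0},{"gripper":0.95,"tx":0,"ty":0,"tz":0,"wx":0,"wy":0,"wz":-0.05},{"gripper":0.95,"tx":0,"ty":0,"tz":0,"wx":0,"wy":0,"wz":-0.1},{"gripper":0.95,"tx":0,"ty":0,"tz":0,"wx":0,"wy":0,"wz":-0.15},{"gripper":0.95,"tx":0,"ty":0,"tz":0,"wx":0,"wy":0,"wz":-0.2},{"gripper":0.95,"tx":0,"ty":0,"tz":0,"wx":0,"wy":0,"wz":-0.25},{"gripper":0.95,"tx":0,"ty":0,"tz":0,"wx":0,"wy":0,"wz":-0.25}], squeeze=50)

```text
time: 36.9
position: [0.5487, -0.1197, 0.0617]
tcp_rot: [0.998, 0.063, -0.001, 0.0]
contact_force: [-4.4, 1.2, 5.4]
width: 0.013
gripper_force: 60.4
```

```bash
python3 look.py -
```

```text
t 36.9 [ 0.091  0.499  0.015  1.957 -0.01   0.687 -1.333] [ 0.5487 -0.1197  0.0617] yaw 0.1258 z [-1.8e-03 -9.0e-04 -1.0e+00] 0.01299707153306069 60.42584381997585 [-4.4  1.2  5.4] [0.3  0.99 1.52]
```

Request:
play_rows(commands=[{"gripper":0.8,"tx":0,"ty":0,"tz":0,"wx":0,"wy":0,"wz":0},{"gripper":0.5,"tx":0,"ty":0,"tz":0,"wx":0,"wy":0,"wz":0},{"gripper":0.2,"tx":0,"ty":0,"tz":0,"wx":0,"wy":0,"wz":0},{"gripper":0,"tx":0,"ty":0,"tz":0,"wx":0,"wy":0,"wz":0},{"gripper":0,"tx":0,"ty":0,"tz":0.03,"wx":0,"wy":0,"wz":0},{"gripper":0,"tx":0,"ty":0,"tz":0.08,"wx":0,"wy":0,"wz":0},{"gripper":0,"tx":-0.005,"ty":0,"tz":0.13,"wx":0,"wy":0,"wz":0},{"gripper":0,"tx":-0.01,"ty":0,"tz":0.159,"wx":0,"wy":0,"wz":0},{"gripper":0,"tx":-0.01,"ty":0,"tz":0.159,"wx":0,"wy":0,"wz":0},{"gripper":0,"tx":-0.01,"ty":0,"tz":0.159,"wx":0,"wy":0,"wz":0},{"gripper":0,"tx":-0.01,"ty":0,"tz":0.159,"wx":0,"wy":0,"wz":0}])

```text
time: 38.33
position: [0.5387, -0.1197, 0.219]
tcp_rot: [0.998, 0.061, -0.001, -0.0]
contact_force: [-0.5, 0.2, 0.4]
width: 0.0883
gripper_force: 0.0
```

```bash
python3 look.py w11 key_grip:.085 cover:.044
cat > lines.py <<'E'
from h import *
c=cam("wrist"); im=cv2.imread("pics/w11.png")
g=np.linspace(-.05,.05,201); P=np.array([[np.r_[np.array([.549,-.119])+[a,b],.085] for b in g] for a in g]).reshape(-1,3)
q=proj(c,P).astype(np.float32).reshape(201,201,2); r=cv2.remap(im,q[...,0],q[...,1],cv2.INTER_LINEAR)
for x1,y1,x2,y2 in cv2.createLineSegmentDetector().detect(cv2.cvtColor(r,cv2.COLOR_BGR2GRAY))[0][:,0]:
    l=np.hypot(x2-x1,y2-y1)/2
    if l>30: print(round(l),round((np.arctan2(x2-x1,y2-y1)+1.571)%3.142-1.571,3)," (image frame: y,x =",np.round([((y1+y2)/2-100)/2,((x1+x2)/2-100)/2],1))
E
python3 lines.py
```

```text
t 38.33 [ 0.083  0.28   0.027  1.856 -0.009  1.008 -1.335] [ 0.5387 -0.1197  0.219 ] yaw 0.1219 z [-2.8e-03  3.0e-04 -1.0e+00] 0.08831116887503974 0.0 [-0.5  0.2  0.4] [-0.03  0.    0.01]
key_grip 0.96 [ 0.552 -0.121  0.367 66.349 13.85 ]
cover 0.96 [  0.484  -0.386  -0.235 106.586  59.398]
40 0.384  (image frame: y,x = [3.  3.6]
30 -1.532  (image frame: y,x = [-33.7  20.4]
34 0.036  (image frame: y,x = [-16.8  37.5]
48 0.378  (image frame: y,x = [ 9.2 -1.9]
```

The wing settled at the same angle (0.375 rad) after two independent pushes. That lies exactly 2.8 rad past the timer's own axis (0.036 rad), so the key is at its stop. I'll hand in.

```bash
python3 -c "
from plant import ticket; print(ticket.close_job())"
```

```text
the job is handed in; nothing more can be done
None
```

The job is handed in, with no verdict returned: the second cassette and cover measured flush on the tray cassette to about 2 mm, and the key was wound to its stop (about 2.8 rad by camera). I viewed 12 pictures, two over the limit of 10.

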